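# Turn the nested parts tray round and lock it on the rim lugs

### The arm

A 6-joint arm with a two-finger parallel gripper is mounted at the origin on the work surface. World frame = base frame: x ahead of the robot, y to its left, z up, the work surface at z = 0. Lengths are in m, angles in rad, forces in N, time in s.
With the tool pointing down it reaches from about 0.375 to 0.9 m from the base axis. Payload 3.1 kg.
Tool frame: the origin (TCP) lies midway between the tips of the shut fingers; the grasp point (between the pads) lies 19 mm behind it (pinch_z is the distance from the TCP to the grasp point, in m); z points along the fingers, y is the line along which they close (so a half turn about z gives the same grasp; the last joint's range is limited). The gripper opens to 85 mm and grips with 20 to 120 N. Pads are 22 mm wide; open, the fingers measure 114 mm over their backs; the gripper's body (76 mm by 85 mm) begins 54 mm behind the grasp point. The pads swing forward as they close: fully open they stand 13 mm farther back than shut.
Start: joints at [0.984, 0.527, 1.433, -0, 1.181, -0.178], TCP at [0.248, 0.573, 0.231] pointing down, gripper open.
Joint ranges: [-3.08, 3.08], [-0.75, 2.2], [0.22, 2.44], [-1.43, 4.57], [0, 2.65], [-2.85, 2.85]. Speed limits (rad/s): [2.79, 2.79, 3.14, 3.14, 3.14, 3.14].

### API

Orientations are given as a unit quaternion [x, y, z, w].
In Python, from station import sense, snapshot, camera_params, sign_off, pinch_z gives the robot as it stands. The module is installed in compiled form; this text tells all that it offers.
- The arm moves only by the shell command python3 -m handwheel 'ROWS' [FORCE]. ROWS is JSON, a list that holds one entry, the list of rows, each a list of 7 numbers: the turn, a rotation vector about the tool's x, y, z in degrees, then the shift along the tool's x, y, z in m, then the opening, from 0 (shut) to 1 (fully open). A call has 1 to 20 rows; each row shifts and turns the commanded pose from where the row before left it, along the tool's axes as they then stand; what a row does not reach is not made up. A row lasts 1/8 s, in which the tool goes at most 62.5 mm and 10.7 degrees, less where a joint would pass 70% of its speed; a pose out of reach is approached as far as the arm can. A call with a gripper value outside its range is refused whole. The fingers move at their own pace and stop on an object; FORCE is the grip in N (left out, the last holds). Time passes only in rows, so rows that do not move let the fingers close. It gives the time, the measured TCP pose, the force, the opening and the grip force at its end, in the units of the state.
- sense(): the state, without advancing time (a new reading comes with each control period).
- snapshot(name): name is "scene" or "top"; returns the picture (400x640x3 uint8, red, green, blue); there is no depth.
- camera_params(name): a dict with "fx", "fy", "cx", "cy" (pixels), "world_to_cam" (4x4, takes a point from world to camera coordinates). Camera axes: x right, y down, z forward; pixel columns grow to the right and rows downward; lengths in m; the calibration is good to about 2 mm. A picture is of the moment at which its call begins. camera_params takes no time and is no camera call.
- sign_off(): hands the job in; it is judged then, once.
The state is a dict: "t": time; "q": joint angles; "qd": joint speeds; "tau": joint torques, N m; "tcp_pos": TCP position; "tool_rot": TCP orientation; "force": force on the tool from outside, world axes, zero at the start; "ft_torque": the same for the moment, N m; "finger_gap": opening from 0.0 (shut) to 1.0 (fully open); "gripper_force": force on a finger pad.
Only numpy, scipy, OpenCV 4.12 (cv2) and the standard library are available. Lean on these libraries where they do the work, as an engineer would, in place of code of your own. Each camera call takes 0.05 s, during which the arm holds its last target. There are 200 camera calls.

### The job

The empty parts tray with the lifting post has been dropped, nested, into the full tray. Lift it clear, turn it end for end and set it gently on the shelves of the three rim lugs, just short of the hooks, and let go; then push it along by its end until its studs ride over the bumps and stop home under the hooks. Leave the lower tray where it stands and do not disturb anything else on the bench.

Things in the scene. Friction and masses are not known exactly. Their poses are not given: they have to be found in the camera images.
- lower_tray: Loose grey tray, 178 x 140 mm (x, y), about 2.4 kg with the steel flats in it; origin at the centre of its underside, z up. End walls 48 mm high, side walls 58. Three rim lugs on the side walls: one at +y, two at -y, all open towards -x, closed by a stop at +x. Upper tray home: its centre at x = +10, y = 0 mm here. Push along +x. It slides on the bench at some 12 to 23 N.
- lug_single (a point): Home point of the lug on the lower tray's +y side (tray x 10, y 58, z 66 mm): on its shelf top, under the axis of a stud that is home. Axes of the lower tray. Along x from here: shelf from -40 mm to a stop at +6 to +14 (stud play 1.5 mm); bump 1.5 mm high, flanks 15 degrees, across it from -13 to -2 (5 to 8 N rides over all three); flat for a resting stud -34 to -15. Surfaces slick. Hook plate from -10 to +14, 22 to 27 mm above.
- lug_pair_near (a point): Same point of the lug nearer the -x end on the -y side (lower tray x -35, y -58, z 66 mm); lug of the same shape. All shelves reach from a cheek 65 mm to an edge 51 mm from the tray's centre line: 3 mm sideways play for the studs. The cheeks rise to 88 mm, the hooks to 93 mm above the bench.
- lug_pair_far (a point): Same point of the lug nearer the +x end on the -y side (lower tray x 55, y -58, z 66 mm). To set the upper tray down short of the hooks, put its centre at x = -8 to -20 mm, y = 0 in the lower tray, its studs then 18 to 30 mm short of these three points.
- post (a point): On the axis of the upper tray's lifting post, 90 mm above that tray's underside; its axes. Post 28 mm square, sides along tray x and y, top 108 mm above the underside: grip it from above across either pair of sides. Tray 160 x 94 mm (x, y), walls 55 mm high, 4 mm thick, about 0.4 kg. At the start it is nested, axes along the lower tray's; lift it straight up over 90 mm before turning.
- two_stud_side (a point): Foot of the upper tray's side wall with two studs, half-way along (tray x 0, y +47, 6 mm above the underside); tray axes. Round level studs, 12 mm thick, stick out 15 mm, axes 6 mm above the underside, at x = +45 and -45 mm. Once turned they belong on the two lugs at the lower tray's -y side.
- single_stud (a point): Middle of the one stud on the upper tray's other side (tray x 0, y -54, 6 mm above the underside). Once turned it belongs on the lug at the lower tray's +y side.
- push_end (a point): Low on the outer face of the upper tray's +x end wall (tray x +80, y 0, 16 mm above the underside). Once turned this end faces the lower tray's -x end and sticks out over or near it: push here, square to the wall and low (5 to 30 mm above the underside; higher may tip the tray).
- upper_tray: The upper tray, bare aluminium: origin at the centre of its underside, x along its length, z up. Underside 12 mm above the bench when nested, 66 mm when standing on the lug shelves.
- wrench: Bystander: open wrench lying on the bench, 180 mm; origin under it. Leave alone.
- hammer: Bystander: hammer lying on the bench, 220 mm. Leave alone.
- flange: Bystander: turned steel flange, 80 mm across, 35 mm high. Leave alone.
- offcut: Bystander: square steel offcut, 100 x 30 x 30 mm. Leave alone.
- spray_can: Bystander: spray can, 58 mm across, 150 mm high. Leave alone.
- grinder: Bystander: angle grinder lying on the bench, about 320 mm long, 70 mm high. Leave alone.
- discs: Bystander: pile of grinding discs, 115 mm across, 30 mm high. Leave alone.
Things that resemble listed ones, but are neither listed nor needed, are in the scene too. What is shaped like the upper_tray but turquoise or yellow is not meant.

How it is judged:
By the outcome, as a careful person would: the job done as asked, in the order asked, and still so for the second after the job is handed in, with the robot touching nothing.
It also fails if it takes over 50 s, if anything falls off the work surface, if the arm or the gripper's body presses on something with over 40 N, if the wrist force passes 120 N, or if a joint passes its speed limit or range.

## Working session

There is one attempt and no reset: what is moved stays moved. The work goes in short steps, Python scripts to look and compute and a shell command to move; the robot and the scene stay as the last step left them, time stands still between calls to the robot, and variables do not carry over. Pictures are saved under pics/ and viewed, at most 10 in all, crops included, and the job is handed in when it is done.

```bash
mkdir -p pics; cat > h.py <<'E'
import numpy as np, cv2
from station import sense, snapshot, camera_params, sign_off, pinch_z
def P(n):
    c=camera_params(n); return np.array([[c['fx'],0,c['cx']],[0,c['fy'],c['cy']],[0,0,1]]), np.array(c['world_to_cam'])
def ray(n,uv,z):
    K,T=P(n); R,t=T[:3,:3],T[:3,3]; o=-R.T@t; d=R.T@np.linalg.inv(K)@np.array([uv[0],uv[1],1.]); return o+d*(z-o[2])/d[2]
def proj(n,p):
    K,T=P(n); c=K@(T[:3,:3]@np.array(p)+T[:3,3]); return c[:2]/c[2]
def save(n,f,crop=None,s=1):
    im=snapshot(n)[:,:,::-1].copy()
    np.save('pics/'+f+'.npy',im)
    if crop: im=im[crop[1]:crop[3],crop[0]:crop[2]]
    cv2.imwrite('pics/'+f+'.png',cv2.resize(im,None,fx=s,fy=s,interpolation=cv2.INTER_CUBIC)); return im
E
python3 - <<'E'
from h import *
a=save('top','top0');b=save('scene','scene0')
cv2.imwrite('pics/both0.png',cv2.resize(np.vstack([a,b]),(480,600))) 
s=sense();print(s['tcp_pos'],s['tool_rot'],s['force'],s['finger_gap'],pinch_z)
for n in('top','scene'):
  K,T=P(n);print(n,K[0,0],-T[:3,:3].T@T[:3,3],T[:3,:3].round(2).tolist())
E
```

```text
[0.24806578 0.57299146 0.23043704] [ 2.02979472e-01  9.79182533e-01 -8.80270845e-04 -3.55554531e-04] [-0.46005932  0.32387286 -0.16792169] 1.0011008942827613 0.0187
top 410.6923087278357 [ 0.31941507 -0.06401452  1.40557992] [[0.01, -1.0, -0.01], [-0.98, -0.01, -0.17], [0.17, 0.01, -0.98]]
scene 507.5968605565399 [ 1.83025471 -0.63085034  1.20515786] [[0.43, 0.9, -0.01], [0.57, -0.28, -0.78], [-0.71, 0.32, -0.63]]
```

View pics/top0.png

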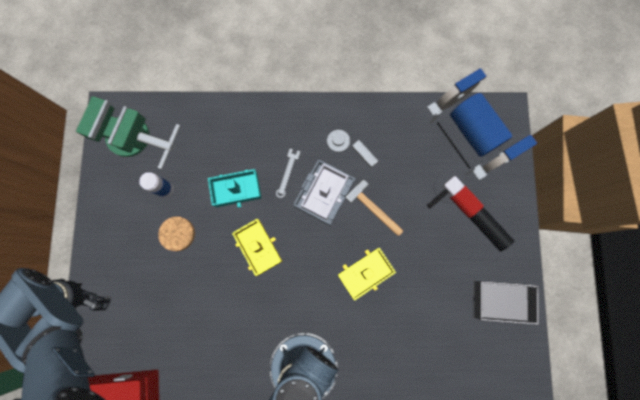

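View pics/scene0.png

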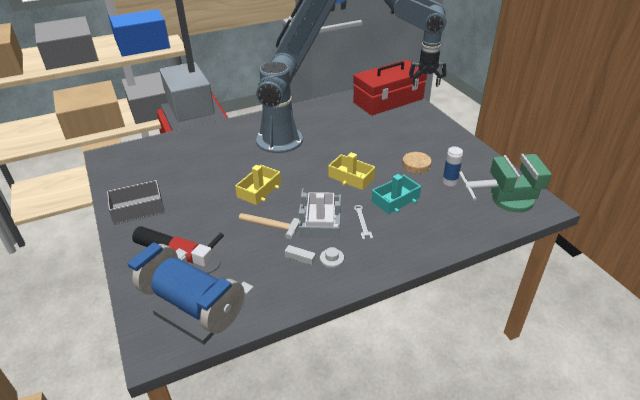

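Tray-shaped things in top view: turquoise (235,188), yellow (257,247) and (366,274), a grey bin (507,302), and the grey nested pair (325,191), seen in scene at (320,210). The last fits: bare aluminium with a post, inside a lugged tray. I'll confirm it with an enlarged crop.

```bash
python3 - <<'E'
import numpy as np,cv2
a=np.load('pics/top0.npy')[150:232,282:372];b=np.load('pics/scene0.npy')[180:240,288:352]
f=lambda i,w,h:cv2.resize(i,(w,h),interpolation=cv2.INTER_CUBIC)
cv2.imwrite('pics/c0.png',np.hstack([f(a,400,364),f(b,388,364)]))
E
```

```text
(no output)
```

View pics/c0.png

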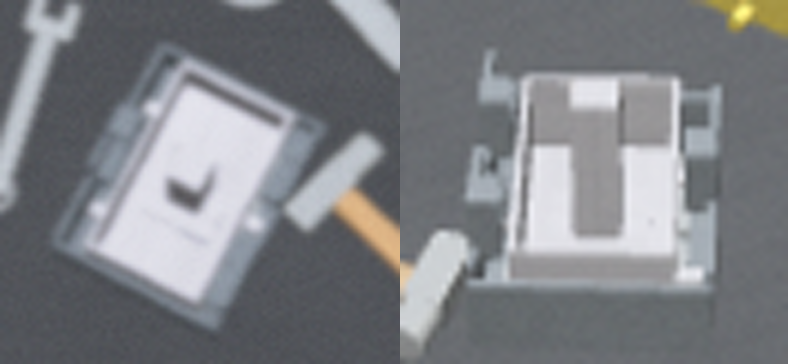

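The crop shows the aluminium tray with post and studs, two on the left at crop (152,107) and (98,208) and one on the right at (257,218). It sits in the grey tray with one lug on the left and two on the right. Both trays' +x therefore points up-right in the top image, at a yaw of about -28°.

```bash
cat >> h.py <<'E'
def brightrect(im,n,z,c,r,thr,lo=None):
    """min-area rect of pixels brighter than thr within r px of c, ray-cast to plane z"""
    S=6; x0,y0=int(c[0]-r),int(c[1]-r)
    g=cv2.cvtColor(im,cv2.COLOR_BGR2GRAY)[y0:y0+2*r,x0:x0+2*r]
    g=cv2.resize(g,None,fx=S,fy=S,interpolation=cv2.INTER_CUBIC)
    m=(g>thr).astype(np.uint8)
    cs,_=cv2.findContours(m,cv2.RETR_EXTERNAL,cv2.CHAIN_APPROX_NONE)
    k=max(cs,key=cv2.contourArea)[:,0,:].astype(float)
    uv=(k+.5)/S-.5+[x0,y0]
    p=np.array([ray(n,q,z)[:2] for q in uv])
    return p,cv2.minAreaRect((p*1000).astype(np.float32)),m*255
E
python3 - <<'E'
from h import *
a=np.load('pics/top0.npy')
g=cv2.cvtColor(a,cv2.COLOR_BGR2GRAY)
print(g[160:226:3,292:356:3])
o=[]
for t in(90,170,190):
  p,r,m=brightrect(a,'top',.067,(325,191),38,t); print(t,r); o.append(m)
b=np.load('pics/scene0.npy')
p,r,m=brightrect(b,'scene',.067,(320,208),38,170);print(r);o.append(m)
cv2.imwrite('pics/m0.png',cv2.resize(np.hstack(o),(800,200)))
E
```

```text
[[195 106  89  81  87  84  79  84  88 113  96  85  84  83  84  84  84  85
   84  83  86  84]
 [176  86  80  87  84  85  83  80 117  81 120 144  98  82  82  83  82  82
   84  86  85  82]
 [140  81  83  80  83  85  81  95 105 134 170 142 176 143  99  86  80  84
   85  88  88  86]
 [101  85  86  87  86  83  87 116 100 173 159 163 107 148 180 138  96  84
   88  83  84  83]
 [ 84  83  81  85  84  84 106 108 164 180 205 227 220 169 109 149 176 134
   91  84  82  81]
 [ 81  85  84  85  81 107 147 139 206 169 225 227 228 226 220 168 110 144
  181 115  88  81]
 [ 83  84  89  87  86 138 151 123 165 206 228 226 223 227 224 222 212 168
  174 111 114 100]
 [ 85  83  85  86 110 119 127 161 162 225 225 226 222 225 224 220 222 223
  158 145 128  84]
 [ 84  88  86  94 123 141 137 167 206 222 221 224 225 224 222 220 222 205
  148 145  97  88]
 [ 84  87  91  97 125 144 166 169 223 222 223 225 218 213 220 222 221 167
  147 122  85 160]
 [ 83  86  87 113 106 136 158 212 225 185 194 222 172 211 219 222 196 153
  145  97 161 196]
 [ 82  86  99 109 137 169 171 225 223 171  89 126 150 220 221 220 158 148
  1
[... 1006 characters left out ...]
562, 186.29531860351562), 64.19210052490234)
170 ((574.0472412109375, -70.29615783691406), (120.54761505126953, 161.7089080810547), 62.01628494262695)Traceback (most recent call last):
  File "<stdin>", line 7, in <module>
  File "h.py", line 23, in brightrect
    p=np.array([ray(n,q,z)[:2] for q in uv])
                ~~~^^^^^^^
  File "h.py", line 6, in ray
    K,T=P(n); R,t=T[:3,:3],T[:3,3]; o=-R.T@t; d=R.T@np.linalg.inv(K)@np.array([uv[0],uv[1],1.]); return o+d*(z-o[2])/d[2]
        ~^^^
  File "h.py", line 4, in P
    c=camera_params(n); return np.array([[c['fx'],0,c['cx']],[0,c['fy'],c['cy']],[0,0,1]]), np.array(c['world_to_cam'])
ValueError: time passes only in moves, steps and waits
```

```bash
sed -i 's/^def P(n):/import functools\n@functools.lru_cache(None)\ndef P(n):/' h.py; python3 - <<'E'
from h import *
b=np.load('pics/scene0.npy');a=np.load('pics/top0.npy')
print('post top scene',ray('scene',(320.3,195.7),.12))
for n,im,uv in(('top',a,(325,191)),('scene',b,(320,208))):
    for z in(.067,): 
        p,r,m=brightrect(im,n,z,uv,38,170);print(n,r)
# studs top view, z .018
f=lambda u,v:ray('top',(282+u/4.444,150+v/4.44),.020)[:2]
s1,s2,s3=f(152,107),f(98,208),f(257,218)
print(s1,s2,s3,(s1+s2)/2,np.linalg.norm(s1-s2), ((s1+s2)/2+s3)/2, np.degrees(np.arctan2(*(s1-s2)[::-1])))
# dark post-face in top: 
for c in [(.574,-.07)]:
  print('proj post top/bot', proj('top',(*c,.12)),proj('top',(*c,.016)),proj('scene',(*c,.12)))
g=cv2.cvtColor(a,cv2.COLOR_BGR2GRAY);print(g[184:200,314:336])
g=cv2.cvtColor(b,cv2.COLOR_BGR2GRAY);print(g[188:222:2,308:334])
E
```

```text
post top scene [ 0.58122215 -0.06839845  0.12      ]
top ((574.0472412109375, -70.29615783691406), (120.54761505126953, 161.7089080810547), 62.01628494262695)
scene ((588.4177856445312, -67.33383178710938), (124.19310760498047, 186.66888427734375), 62.075984954833984)
[ 0.64135915 -0.03752999] [0.56126117 0.00343634] [ 0.55410007 -0.11908683] [ 0.60131016 -0.01704683] 0.08996624827460736 [ 0.57770511 -0.06806683] -27.087598087867793
proj post top/bot [325.66544538 187.63736833] [325.49828407 193.51188728] [318.99702325 194.6589048 ]
[[155 177 206 222 224 222 220 219 221 223 224 224 224 223 225 225 225 224
  225 224 222 223]
 [160 193 217 223 225 223 220 222 223 224 223 225 224 224 224 226 223 224
  223 222 225 221]
 [178 208 221 223 225 222 221 222 221 224 223 224 223 223 223 219 215 219
  223 221 222 222]
 [201 218 223 224 225 222 221 221 223 224 223 225 222 222 218 205 204 213
  218 221 220 220]
 [216 221 224 223 223 219 220 221 222 224 222 224 225 223 208 189 195 211
  218 219 219 220]
 [220 223 224 225 219 208 205 211 217 221 225 223 223 215 189 170 189 213
  219 219 219 219]
 [2
[... 2081 characters left out ...]
50 153 226
  227 227 226 228 229 227 227 207]
 [116 200 226 225 224 223 223 221 189 152 150 151 145 150 153 151 152 227
  228 226 226 227 228 227 228 204]
 [118 204 227 225 225 227 228 226 187 151 150 149 147 148 151 151 155 228
  229 229 228 228 228 227 228 206]
 [126 227 226 225 224 226 226 225 183 150 150 149 147 148 149 151 154 227
  228 228 229 228 228 227 227 207]
 [147 227 227 224 227 228 229 227 183 151 150 150 148 149 148 149 155 228
  229 228 227 212 229 228 227 190]
 [153 227 227 225 225 226 227 226 200 154 148 151 146 148 147 150 185 227
  228 228 228 229 229 228 229 183]
 [200 226 226 226 224 224 224 224 225 223 221 221 221 221 222 222 225 225
  226 225 225 229 228 228 230 202]]
```

```bash
cat > st.py <<'E'
import sys
from h import *
from scipy.spatial.transform import Rotation as R
s=sense();Rm=R.from_quat(s['tool_rot']).as_matrix()
print('t',s['t'],'tcp',np.round(s['tcp_pos'],4),'yawY',round(np.degrees(np.arctan2(Rm[1,1],Rm[0,1])),2),'z',Rm[:,2].round(3),'F',np.round(s['force'],1),'gap',round(s['finger_gap'],3),'gf',s['gripper_force'],'q6',round(s['q'][5],2))
if len(sys.argv)>3:
    d=np.array([float(v) for v in sys.argv[1:4]])-s['tcp_pos'];print('tool shift',(Rm.T@d).round(4))
E
python3 -m handwheel '[[[0,0,0,-0.031,-0.0254,0,0.55],[0,0,0,-0.031,-0.0254,0,0.55],[0,0,0,-0.031,-0.0254,0,0.55],[0,0,0,-0.031,-0.0254,0,0.55],[0,0,0,-0.031,-0.0254,0,0.55],[0,0,0,-0.031,-0.0254,0,0.55],[0,0,0,-0.031,-0.0254,0,0.55],[0,0,0,-0.031,-0.0254,0,0.55],[0,0,0,-0.031,-0.0254,0,0.55],[0,0,0,-0.031,-0.0254,0,0.55],[0,0,0,-0.031,-0.0254,0,0.55],[0,0,0,-0.031,-0.0254,0,0.55],[0,0,0,-0.031,-0.0254,0,0.55],[0,0,0,-0.031,-0.0254,0,0.55],[0,0,0,-0.031,-0.0254,0,0.55],[0,0,0,-0.031,-0.0254,0,0.55],[0,0,0,-0.031,-0.0254,0,0.55],[0,0,4.6,-0.031,-0.0254,0,0.55],[0,0,0,0,0,0,0.55]]]'; python3 st.py 0.579 -0.069 0.085
```

```text
t: 2.48
tcp_pos: [0.58, -0.0706, 0.2308]
tool_rot: [0.244, 0.97, -0.0, 0.001]
force: [-0.7, 0.5, -0.2]
finger_gap: 0.549
gripper_force: 0.0
t 2.475 tcp [ 0.58   -0.0706  0.2308] yawY 61.78 z [ 0.001 -0.001 -1.   ] F [-0.7  0.5 -0.2] gap 0.549 gf 0.0 q6 -1.39
tool shift [0.0018 0.001  0.1458]
```

```bash
python3 -m handwheel '[[[0,0,0,0.0018,0.001,0.03,0.55],[0,0,0,0,0,0.04,0.55],[0,0,0,0,0,0.03,0.55],[0,0,0,0,0,0.025,0.55],[0,0,0,0,0,0.02,0.55],[0,0,0,0,0,0,0.55]]]'; python3 st.py; python3 - <<'E'
from h import *
save('scene','s1',(270,110,370,250),4)
E
```

```text
t: 3.22
tcp_pos: [0.5755, -0.0647, 0.0847]
tool_rot: [0.242, 0.97, 0.0, -0.003]
force: [0.3, 0.3, 0.8]
finger_gap: 0.548
gripper_force: 0.0
t 3.225 tcp [ 0.5755 -0.0647  0.0847] yawY 62.04 z [-0.005  0.002 -1.   ] F [0.3 0.3 0.8] gap 0.548 gf 0.0 q6 -1.39
```

View pics/s1.png

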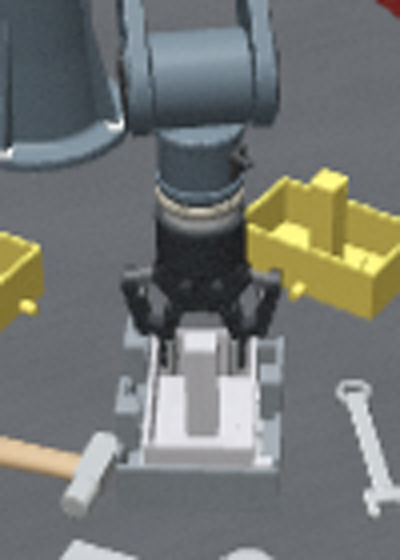

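The fingers straddle the post: crop columns 165 and 240, post at 180–215. Close now and lift straight up.

```bash
python3 -m handwheel '[[[0,0,0,-0.003,0,0,0.5],[0,0,0,0,0,0,0.2],[0,0,0,0,0,0,0.2],[0,0,0,0,0,0,0.2],[0,0,0,0,0,0,0.2]]]' 70; python3 st.py
```

```text
t: 3.9
tcp_pos: [0.5812, -0.0681, 0.0874]
tool_rot: [0.242, 0.97, -0.0, 0.001]
force: [0.2, -1.5, 6.5]
finger_gap: 0.314
gripper_force: 72.0
t 3.9 tcp [ 0.5812 -0.0681  0.0874] yawY 61.96 z [ 0.003 -0.001 -1.   ] F [ 0.2 -1.5  6.5] gap 0.314 gf 71.98261857032776 q6 -1.39
```

```bash
python3 -m handwheel '[[[0,0,0,0,0,-0.008,0.2],[0,0,0,0,0,-0.012,0.2],[0,0,0,0,0,-0.015,0.2],[0,0,0,0,0,-0.015,0.2],[0,0,0,0,0,-0.015,0.2],[0,0,0,0,0,-0.02,0.2],[0,0,0,0,0,-0.02,0.2],[0,0,0,0,0,-0.02,0.2],[0,0,0,0,0,-0.015,0.2],[0,0,0,0,0,0,0.2],[0,0,0,0,0,0,0.2]]]'; python3 st.py
```

```text
t: 5.28
tcp_pos: [0.5796, -0.0673, 0.2258]
tool_rot: [0.242, 0.97, 0.0, -0.001]
force: [0.1, -0.9, -3.8]
finger_gap: 0.318
gripper_force: 70.9
t 5.275 tcp [ 0.5796 -0.0673  0.2258] yawY 61.98 z [-0.001  0.    -1.   ] F [ 0.1 -0.9 -3.8] gap 0.318 gf 70.86257815361023 q6 -1.39
```

```bash
python3 -m handwheel '[[[0,0,0,0.008,0.0145,0,0.2],[0,0,0,0.0157,0.0294,0,0.2],[0,0,0,0.0157,0.0294,0,0.2],[0,0,0,0.0157,0.0294,0,0.2],[0,0,0,0.0157,0.0294,0,0.2],[0,0,0,0.0157,0.0294,0,0.2],[0,0,0,0.008,0.0145,0,0.2],[0,0,5,0,0,0,0.2],[0,0,10,0,0,0,0.2],[0,0,10,0,0,0,0.2],[0,0,10,0,0,0,0.2],[0,0,10,0,0,0,0.2],[0,0,10,0,0,0,0.2],[0,0,10,0,0,0,0.2],[0,0,10,0,0,0,0.2],[0,0,10,0,0,0,0.2],[0,0,10,0,0,0,0.2],[0,0,10,0,0,0,0.2],[0,0,10,0,0,0,0.2],[0,0,10,0,0,0,0.2]]]'; python3 -m handwheel '[[[0,0,10,0,0,0,0.2],[0,0,10,0,0,0,0.2],[0,0,10,0,0,0,0.2],[0,0,10,0,0,0,0.2],[0,0,10,0,0,0,0.2],[0,0,5,0,0,0,0.2],[0,0,0,0,0,0,0.2],[0,0,0,0,0,0,0.2]]]';python3 st.py
python3 - <<'E'
from h import *
a=save('top','top2');b=save('scene','scene2')
f=lambda i,w,h:cv2.resize(i,(w,h),interpolation=cv2.INTER_CUBIC)
cv2.imwrite('pics/c2.png',np.hstack([f(a[140:240,230:370],490,350),f(b[150:250,280:368],308,350)]))
E
```

```text
t: 7.78
tcp_pos: [0.579, 0.1321, 0.2257]
tool_rot: [0.973, 0.23, -0.001, 0.0]
force: [0.4, 1.3, -3.6]
finger_gap: 0.316
gripper_force: 70.8
t: 8.78
tcp_pos: [0.5793, 0.1322, 0.226]
tool_rot: [0.97, -0.242, -0.0, 0.0]
force: [-0.3, -0.1, -3.6]
finger_gap: 0.314
gripper_force: 70.7
t 8.775 tcp [0.5793 0.1322 0.226 ] yawY -117.96 z [-0.001 -0.    -1.   ] F [-0.3 -0.1 -3.6] gap 0.314 gf 70.72826743125916 q6 2.1
```

View pics/c2.png

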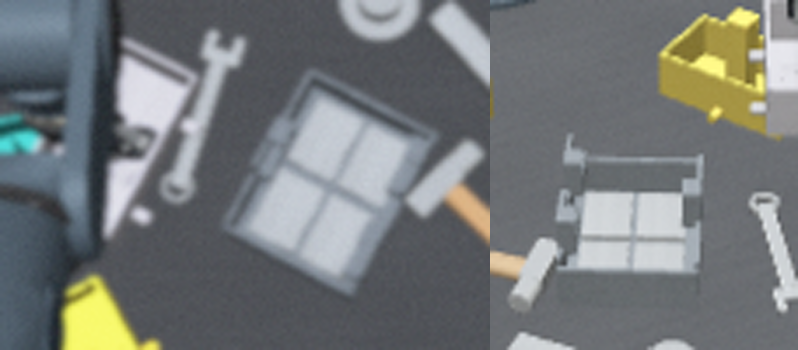

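The lower tray now stands clear: crop corners (310,70), (435,132), (352,295), (225,228). The held tray has its two studs on the right, so the turn is correct. Next I measure the lower tray finely.

```bash
cat >> h.py <<'E'
def rect(im,n,c,yaw,z,S=3,hx=115,hy=90):
    """ortho patch on plane z, tray axes: columns = +x (mm), rows = -y (up=+y)"""
    e=np.array([np.cos(yaw),np.sin(yaw)]);f=np.array([-e[1],e[0]])
    src=[];dst=[]
    for sx,sy in((-1,-1),(1,-1),(1,1),(-1,1)):
        p=np.array(c)+e*sx*hx/1000+f*sy*hy/1000
        src.append(proj(n,(*p,z)));dst.append(((hx+sx*hx)*S,(hy-sy*hy)*S))
    M=cv2.getPerspectiveTransform(np.float32(src),np.float32(dst))
    return cv2.warpPerspective(im,M,(2*hx*S,2*hy*S),flags=cv2.INTER_CUBIC)
E
python3 - <<'E'
from h import *
a=np.load('pics/top2.npy');b=np.load('pics/scene2.npy')
f=lambda u,v,z:ray('top',(230+u/3.5-.36,140+v/3.5-.36),z)[:2]
q=[f(310,70,.053),f(435,132,.053),f(352,295,.02),f(225,228,.02)]
for i in range(4):print(q[i].round(4),np.linalg.norm(q[i]-q[i-1]).round(4))
d=q[0]+q[1]-q[2]-q[3];yaw=np.arctan2(d[1],d[0]);c=sum(q)/4;print(c,np.degrees(yaw))
yaw=np.radians(-28);c=np.array([.574,-.069])
o=[]
for n,im in(('top',a),('scene',b)):
  r=rect(im,n,c,yaw,.066,3);
  for k in range(-80,81,20):cv2.putText(r,'|',(345+k*3-4,12),0,.4,(0,0,255),1)
  for k in range(-60,61,20):cv2.putText(r,'-',(0,270-k*3+4),0,.4,(0,0,255),1)
  o.append(cv2.resize(r[:,40:-40],(400,368)))
cv2.imwrite('pics/r2.png',np.hstack(o))
for z in(.048,):
  g=cv2.cvtColor(rect(a,'top',c,yaw,z,1),cv2.COLOR_BGR2GRAY).astype(float)
  print('x prof',[(i-115,int(v)) for i,v in enumerate(g[60:120].mean(0)) if 12<i<50 or 190<i<225])
g=cv2.cvtColor(rect(a,'top',c,yaw,.058,1),cv2.COLOR_BGR2GRAY).astype(float)
for lo,hi in((-80,-60),(28,50),(-15,10)):
  pr=g[:,115+lo:115+hi].mean(1);print('y prof x',lo,hi,[(90-i,int(v)) for i,v in enumerate(pr) if 8<i<40 or 142<i<176])
E
```

```text
[ 0.6841 -0.0446] 0.1715
[ 0.6231 -0.1654] 0.1353
[ 0.4687 -0.0864] 0.1734
[0.5336 0.0377] 0.14
[ 0.57735133 -0.06466596] -27.861849395071904
x prof [(-102, 82), (-101, 82), (-100, 82), (-99, 81), (-98, 80), (-97, 79), (-96, 78), (-95, 77), (-94, 78), (-93, 81), (-92, 86), (-91, 94), (-90, 103), (-89, 112), (-88, 121), (-87, 129), (-86, 135), (-85, 140), (-84, 143), (-83, 146), (-82, 150), (-81, 154), (-80, 160), (-79, 165), (-78, 171), (-77, 177), (-76, 182), (-75, 185), (-74, 189), (-73, 191), (-72, 192), (-71, 193), (-70, 193), (-69, 192), (-68, 192), (-67, 192), (-66, 192), (76, 92), (77, 84), (78, 78), (79, 76), (80, 78), (81, 84), (82, 92), (83, 100), (84, 109), (85, 115), (86, 118), (87, 119), (88, 117), (89, 113), (90, 108), (91, 102), (92, 96), (93, 91), (94, 87), (95, 85), (96, 84), (97, 83), (98, 83), (99, 83), (100, 83), (101, 83), (102, 83), (103, 83), (104, 83), (105, 83), (106, 83), (107, 83), (108, 83), (109, 83)]
y prof x -80 -60 [(81, 86), (80, 88), (79, 89), (78, 92), (77, 96), (76, 102), (75, 108), (74, 113), (73, 116), (72, 117), (71, 116), (70, 113), (69, 108), 
[... 1355 characters left out ...]
), (79, 109), (78, 114), (77, 118), (76, 120), (75, 121), (74, 121), (73, 121), (72, 121), (71, 121), (70, 123), (69, 126), (68, 130), (67, 134), (66, 137), (65, 140), (64, 141), (63, 140), (62, 139), (61, 137), (60, 135), (59, 132), (58, 130), (57, 128), (56, 128), (55, 130), (54, 134), (53, 140), (52, 147), (51, 154), (-53, 155), (-54, 153), (-55, 151), (-56, 150), (-57, 148), (-58, 148), (-59, 147), (-60, 146), (-61, 144), (-62, 142), (-63, 138), (-64, 132), (-65, 124), (-66, 117), (-67, 109), (-68, 102), (-69, 97), (-70, 92), (-71, 89), (-72, 86), (-73, 85), (-74, 85), (-75, 85), (-76, 85), (-77, 85), (-78, 85), (-79, 86), (-80, 87), (-81, 88), (-82, 89), (-83, 90), (-84, 90), (-85, 90)]
```

View pics/r2.png

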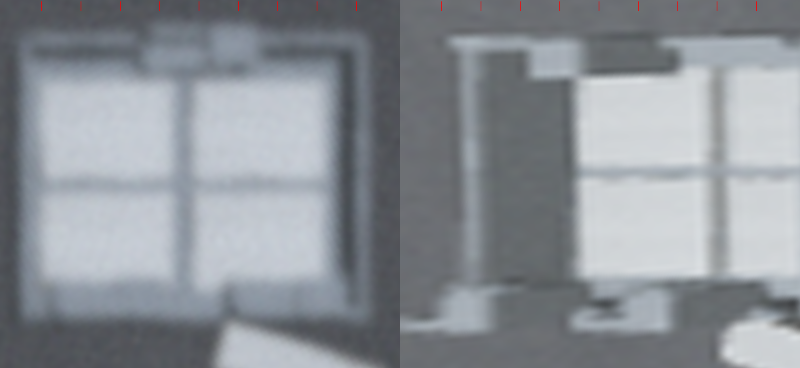

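```bash
python3 -m handwheel '[[[0,0,0,0.0045,0.011,0,0.2],[0,0,0,0.009,0.0222,0,0.2],[0,0,0,0.009,0.0222,0,0.2],[0,0,0,0.009,0.0222,0,0.2],[0,0,0,0.009,0.0222,0,0.2],[0,0,0,0.009,0.0222,0,0.2],[0,0,0,0.009,0.0222,0,0.2],[0,0,0,0.009,0.0222,0,0.2],[0,0,0,0.0041,0.011,0,0.2],[0,0,0,0,0,0.02,0.2],[0,0,0,0,0,0.03,0.2],[0,0,0,0,0,0.005,0.2],[0,0,0,0,0,0,0.2],[0,0,0,0,0,0,0.2],[0,0,0,0,0,0,0.2]]]';python3 st.py 0.5594 -0.058 0.160
python3 - <<'E'
from h import *
a=save('top','top3');b=save('scene','scene3')
f=lambda i,w,h:cv2.resize(i,(w,h),interpolation=cv2.INTER_CUBIC)
cv2.imwrite('pics/c3.png',np.hstack([f(a[150:235,285:365],330,350),f(b[165:240,282:367],470,415)[:350]]))
E
```

```text
t: 10.75
tcp_pos: [0.56, -0.0581, 0.1724]
tool_rot: [0.97, -0.242, 0.001, 0.0]
force: [0.1, -0.3, -3.7]
finger_gap: 0.319
gripper_force: 70.6
t 10.75 tcp [ 0.56   -0.0581  0.1724] yawY -118.01 z [ 0.002 -0.001 -1.   ] F [ 0.1 -0.3 -3.7] gap 0.319 gf 70.58298110961914 q6 1.76
tool shift [-0.0006  0.0002  0.0124]
```

View pics/c3.png

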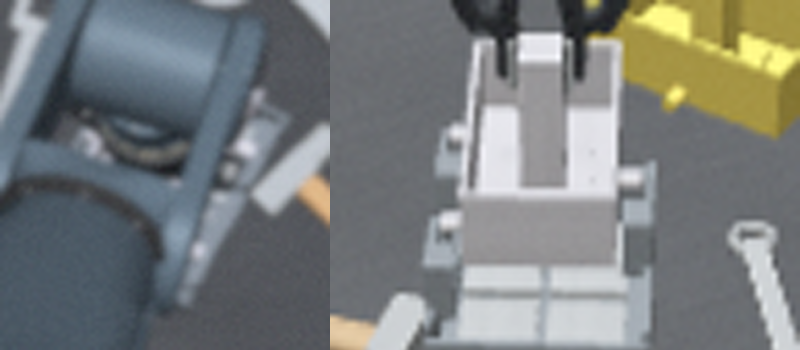

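The scene crop shows the held tray centred over the lower tray. Its end wall spans columns 463–621 and the post 519–567, with studs at (455,135), (447,222) and (632,182) beside the lugs. I'll enlarge the earlier clear view to measure the lugs in the same camera.

```bash
python3 - <<'E'
from h import *
b=np.load('pics/scene2.npy')[184:244,290:350]
cv2.imwrite('pics/s2big.png',cv2.resize(b,None,fx=9,fy=9,interpolation=cv2.INTER_CUBIC))
E
```

```text
(no output)
```

View pics/s2big.png

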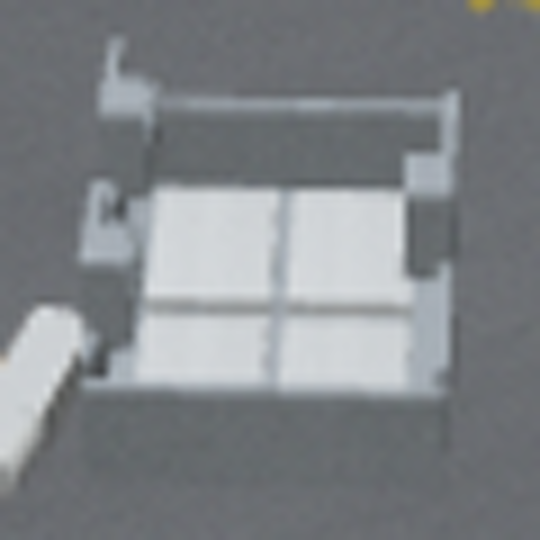

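```bash
python3 - <<'E'
from h import *
yaw=np.radians(-28);e=np.array([np.cos(yaw),np.sin(yaw)]);f=np.array([-e[1],e[0]]);c=np.array([.574,-.069])
def t(n,u,v,z):
    p=ray(n,(u,v),z)[:2]-c;return np.round([p@e*1e3,p@f*1e3],1)
B=lambda u,v,z:t('scene',290+u/9-.44,184+v/9-.44,z)
C=lambda u,v,z:t('scene',282+(u-330)/5.53-.41,165+v/5.53-.41,z)
print('lower front rim',B(83,384,.048),B(445,387,.048),'flat gap',B(283,190,.02),B(268,387,.02))
print('single hook top',B(405,153,.093),B(453,153,.093),'far rim right',B(457,96,.05), 'pair far hook',B(80,262,.066),B(135,262,.066))
print('upper bottom',C(462,258,.098),C(621,264,.098),'rim',C(461,193,.153),C(622,190,.153),'post top front',C(519,63,.206),C(567,63,.206),'studs',C(447,137,.104),C(439,222,.104),C(645,182,.104))
p=np.array([.56,-.0581])-c;print('tcp',p@e*1e3,p@f*1e3)
# refine: subpixel edges in scene
b=cv2.cvtColor(np.load('pics/scene2.npy'),cv2.COLOR_BGR2GRAY);d=cv2.cvtColor(np.load('pics/scene3.npy'),cv2.COLOR_BGR2GRAY)
for v in(226,227):print(v,list(zip(range(295,303),b[v,295:303])),list(zip(range(335,344),b[v,335:344])))
for v in(203,206,209):print(v,list(zip(range(302,310),d[v,302:310])),list(zip(range(330,338),d[v,330:338])))
E
```

```text
lower front rim [ 85.6 -66.6] [82.4 70.7] flat gap [-66.9   1.1] [53.6  1.5]
single hook top [-2.4 52.8] [-3.  71.4] far rim right [-93.3  71.3] pair far hook [ 35.4 -71.3] [ 34.6 -50.1]
upper bottom [ 64.7 -43.6] [67.  53.8] rim [ 69.5 -42. ] [63.4 54.2] post top front [ 9.3 -9.7] [ 8.3 19.2] studs [-48.1 -61.6] [ 37.8 -59.7] [-6.1 66.6]
tcp -17.478506334391103 3.0515268831598856
226 [(295, np.uint8(206)), (296, np.uint8(178)), (297, np.uint8(94)), (298, np.uint8(101)), (299, np.uint8(148)), (300, np.uint8(159)), (301, np.uint8(159)), (302, np.uint8(174))] [(335, np.uint8(182)), (336, np.uint8(172)), (337, np.uint8(170)), (338, np.uint8(140)), (339, np.uint8(117)), (340, np.uint8(100)), (341, np.uint8(111)), (342, np.uint8(108)), (343, np.uint8(109))]
227 [(295, np.uint8(207)), (296, np.uint8(113)), (297, np.uint8(99)), (298, np.uint8(100)), (299, np.uint8(123)), (300, np.uint8(128)), (301, np.uint8(127)), (302, np.uint8(129))] [(335, np.uint8(164)), (336, np.uint8(160)), (337, np.uint8(161)), (338, np.uint8(153)), (339, np.uint8(128)), (340, np.uint8(108)), (341, np.uint8(109)), (3
[... 415 characters left out ...]
int8(161)), (303, np.uint8(152)), (304, np.uint8(161)), (305, np.uint8(156)), (306, np.uint8(150)), (307, np.uint8(152)), (308, np.uint8(151)), (309, np.uint8(153))] [(330, np.uint8(151)), (331, np.uint8(151)), (332, np.uint8(150)), (333, np.uint8(149)), (334, np.uint8(200)), (335, np.uint8(118)), (336, np.uint8(117)), (337, np.uint8(114))]
209 [(302, np.uint8(168)), (303, np.uint8(164)), (304, np.uint8(153)), (305, np.uint8(165)), (306, np.uint8(151)), (307, np.uint8(151)), (308, np.uint8(150)), (309, np.uint8(152))] [(330, np.uint8(148)), (331, np.uint8(149)), (332, np.uint8(149)), (333, np.uint8(146)), (334, np.uint8(207)), (335, np.uint8(107)), (336, np.uint8(106)), (337, np.uint8(106))]
```

```bash
python3 - <<'E'
from h import *
yaw=np.radians(-28);e=np.array([np.cos(yaw),np.sin(yaw)]);f=np.array([-e[1],e[0]])
a=np.load('pics/top2.npy')
c=np.array([.5793,.1322])
g=cv2.cvtColor(rect(a,'top',c,yaw,.206,1,110,100),cv2.COLOR_BGR2GRAY).astype(int)
for x in(20,30,60,70): 
  pr=g[:,110+x-4:110+x+5].mean(1);print('rim x',x,[(100-i,int(v)) for i,v in enumerate(pr) if 130<i<172])
pr=g[100+20:100+40].mean(0);print('end',[(i-110,int(v)) for i,v in enumerate(pr) if i>175 and i<205])
g=cv2.cvtColor(rect(a,'top',c,yaw,.157,1,110,100),cv2.COLOR_BGR2GRAY).astype(int)
print('studs at y=-58..-54', [(i-110,int(v)) for i,v in enumerate(g[154:158].mean(0)) if i%3==0])
for x in(-42,-45,-48,42,45,48):print('stud x',x,[(100-i,int(v)) for i,v in enumerate(g[:,110+x-2:110+x+3].mean(1)) if 140<i<175 and i%2])
E
```

```text
rim x 20 [(-31, 144), (-32, 146), (-33, 146), (-34, 142), (-35, 138), (-36, 132), (-37, 130), (-38, 133), (-39, 141), (-40, 151), (-41, 162), (-42, 172), (-43, 177), (-44, 178), (-45, 173), (-46, 163), (-47, 150), (-48, 137), (-49, 124), (-50, 114), (-51, 105), (-52, 97), (-53, 92), (-54, 90), (-55, 87), (-56, 86), (-57, 85), (-58, 86), (-59, 87), (-60, 89), (-61, 93), (-62, 101), (-63, 113), (-64, 126), (-65, 141), (-66, 154), (-67, 166), (-68, 175), (-69, 183), (-70, 189), (-71, 193)]
rim x 30 [(-31, 154), (-32, 153), (-33, 153), (-34, 154), (-35, 156), (-36, 159), (-37, 162), (-38, 168), (-39, 175), (-40, 183), (-41, 188), (-42, 190), (-43, 188), (-44, 182), (-45, 172), (-46, 159), (-47, 145), (-48, 131), (-49, 118), (-50, 107), (-51, 99), (-52, 94), (-53, 90), (-54, 89), (-55, 88), (-56, 87), (-57, 87), (-58, 89), (-59, 93), (-60, 101), (-61, 112), (-62, 126), (-63, 139), (-64, 153), (-65, 163), (-66, 173), (-67, 181), (-68, 187), (-69, 191), (-70, 195), (-71, 197)]
rim x 60 [(-31, 221), (-32, 221), (-33, 221), (-34, 221), (-35, 221), (-36, 221), (-37, 221), (-38, 222), (-39, 221
[... 2606 characters left out ...]
, (-63, 84), (-65, 82), (-67, 81), (-69, 80), (-71, 82), (-73, 82)]
stud x 42 [(-41, 98), (-43, 91), (-45, 89), (-47, 88), (-49, 98), (-51, 116), (-53, 141), (-55, 164), (-57, 183), (-59, 191), (-61, 194), (-63, 193), (-65, 185), (-67, 167), (-69, 141), (-71, 112), (-73, 94)]
stud x 45 [(-41, 99), (-43, 97), (-45, 97), (-47, 98), (-49, 109), (-51, 127), (-53, 146), (-55, 167), (-57, 181), (-59, 189), (-61, 191), (-63, 189), (-65, 180), (-67, 161), (-69, 134), (-71, 109), (-73, 91)]
stud x 48 [(-41, 108), (-43, 111), (-45, 119), (-47, 130), (-49, 142), (-51, 152), (-53, 163), (-55, 175), (-57, 184), (-59, 188), (-61, 187), (-63, 182), (-65, 170), (-67, 151), (-69, 126), (-71, 103), (-73, 89)]
```

```bash
python3 - <<'E'
from h import *
from scipy.spatial.transform import Rotation as R
C=lambda u,v:(282+(u-330)/5.53-.41,165+v/5.53-.41)
# upper tray axes turned: use u-frame X=lower x, Y=lower y
obj={'fr_l':(80,-47,55),'fr_r':(80,47,55),'fb_l':(80,-47,0),'fb_r':(80,47,0),'br_l':(-80,-47,55),'br_r':(-80,47,55),'pfl':(14,-14,108),'pfr':(14,14,108),'s1':(-45,-62,6),'s2':(45,-62,6),'s3':(0,62,6)}
img={'fr_l':(461,193),'fr_r':(622,190),'fb_l':(462,258),'fb_r':(621,264),'br_l':(475,41),'br_r':(622,40),'pfl':(519,63),'pfr':(567,63),'s1':(446,137),'s2':(437,224),'s3':(645,182)}
K,T=P('scene')
o=np.array([obj[k] for k in obj],float)/1e3;i=np.array([C(*img[k]) for k in obj])
yaw=np.radians(-28);Rw=R.from_euler('z',yaw).as_matrix()
tw=np.array([.562,-.058,.098])
r0=cv2.Rodrigues(T[:3,:3]@Rw)[0];t0=(T[:3,:3]@tw+T[:3,3]).reshape(3,1)
pr=cv2.projectPoints(o,r0,t0,K,None)[0][:,0];print('level residual px');[print(k,d.round(2)) for k,d in zip(obj,i-pr)]
ok,r,t=cv2.solvePnP(o,i,K,None,r0.copy(),t0.copy(),True)
Rm=T[:3,:3].T@cv2.Rodrigues(r)[0];p=T[:3,:3].T@(t[:,0]-T[:3,3])
print('fit',p,R.from_matrix(Rm).as_euler('ZYX',degrees=True));pr=cv2.projectPoints(o,r,t,K,None)[0][:,0];print(np.abs(i-pr).mean(),(i-pr).round(1).tolist())
E
```

```text
level residual px
fr_l [0.17 1.  ]
fr_r [ 0.95 -0.15]
fb_l [-0.21  0.08]
fb_r [0.79 0.54]
br_l [-0.74  1.6 ]
br_r [-0.54  0.92]
pfl [-0.14  1.95]
pfr [0.19 1.79]
s1 [-1.51  2.14]
s2 [-1.08  1.94]
s3 [0.07 1.72]
fit [ 0.5705535  -0.06378081  0.09937784] [-26.22006099  -1.58004658  -0.6935951 ]
0.4852644544006417 [[-0.2, 0.1], [0.4, -0.8], [-0.3, -1.2], [0.5, -0.5], [0.3, -0.1], [0.4, -0.6], [-0.2, 1.1], [0.1, 1.0], [-0.6, 0.3], [-0.9, 0.5], [0.4, 0.4]]
```

```bash
python3 -m handwheel '[[[0,0,1.1,-0.005,0.001,0,0.2],[0,0,0,-0.0045,0,0,0.2],[0,0,0,0,0,0,0.2],[0,0,0,0,0,0.004,0.2],[0,0,0,0,0,0.004,0.2],[0,0,0,0,0,0.003,0.2],[0,0,0,0,0,0.003,0.2],[0,0,0,0,0,0,0.2],[0,0,0,0,0,0,0.2]]]';python3 -c "
from station import sense;print(sense()['ft_torque'])"; python3 st.py
```

```text
t: 11.98
tcp_pos: [0.5506, -0.0544, 0.1573]
tool_rot: [0.968, -0.251, 0.0, 0.0]
force: [0.3, 0.6, -3.9]
finger_gap: 0.319
gripper_force: 70.6
[-0.02354631 -0.01320698 -0.01134974]
t 11.975 tcp [ 0.5506 -0.0544  0.1573] yawY -119.12 z [ 0. -0. -1.] F [ 0.3  0.6 -3.9] gap 0.319 gf 70.62400460243225 q6 1.78
```

```bash
python3 -m handwheel '[[[0,0,0,0,0,0.003,0.2],[0,0,0,0,0,0.003,0.2],[0,0,0,0,0,0.003,0.2],[0,0,0,0,0,0,0.2],[0,0,0,0,0,0,0.2]]]';python3 -c "
from station import sense;print(sense()['ft_torque'])"; python3 - <<'E'
from h import *
b=save('scene','scene4')[165:240,282:367]
cv2.imwrite('pics/c4.png',cv2.resize(b,(680,600),interpolation=cv2.INTER_CUBIC))
E
```

```text
t: 12.6
tcp_pos: [0.5506, -0.0544, 0.1483]
tool_rot: [0.968, -0.251, 0.0, -0.0]
force: [0.1, 0.1, -3.3]
finger_gap: 0.314
gripper_force: 70.6
[0.00608253 0.02334005 0.00529986]
```

View pics/c4.png

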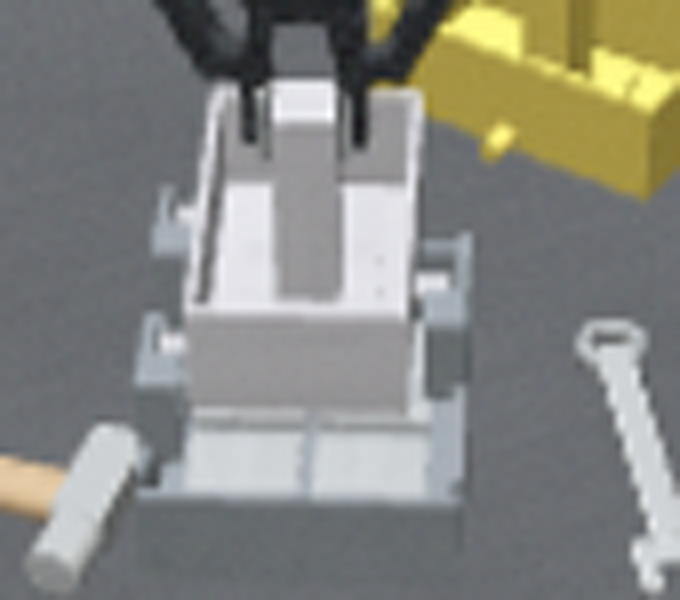

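```bash
python3 - <<'E'
from h import *
yaw=np.radians(-28);e=np.array([np.cos(yaw),np.sin(yaw)]);f=np.array([-e[1],e[0]]);c=np.array([.574,-.069])
def C(u,v,z):
    p=ray('scene',(282+u/8-.44,165+v/8-.44),z)[:2]-c;return np.round([p@e*1e3,p@f*1e3],1)
print('stud1 (x10-?)',C(432,282,.0795),C(450,282,.0795),'hook f/b',C(447,322,.093),C(447,288,.093),'front rim',C(300,497,.048))
print('pair studs',C(172,342,.0795),C(160,342,.0795),C(187,215,.0795),C(178,215,.0795),'far hook front',C(150,384,.093),'near hook front',C(165,254,.093),'upper bottom',C(186,408,.0735),C(408,415,.0735),'post top front',C(272,122,.1815),C(336,122,.1815))
E
```

```text
stud1 (x10-?) [-23.4  55.7] [-23.7  63.7] hook f/b [20.6 63.5] [-2.7 62.8] front rim [85.5  2.8]
pair studs [ 22.  -55.8] [ 22.1 -61. ] [-67.8 -56.2] [-67.7 -60.3] far hook front [ 66.3 -61.1] near hook front [-22.3 -62. ] upper bottom [ 58.7 -47.1] [59.9 48. ] post top front [ -2.3 -11.6] [-3.2 15.4]
```

The studs at (432,282), (172,342) and (187,215) sit behind the hooks and are laterally centred, about 18 mm short of the tray centre. I'll shift +4 mm along x and lower gently.

```bash
python3 -m handwheel '[[[0,0,0,0.004,0,0,0.2],[0,0,0,0,0,0.002,0.2],[0,0,0,0,0,0.0015,0.2],[0,0,0,0,0,0.001,0.2],[0,0,0,0,0,0.001,0.2],[0,0,0,0,0,0,0.2],[0,0,0,0,0,0,0.2]]]'; python3 -m handwheel '[[[0,0,0,0,0,0.001,0.2],[0,0,0,0,0,0,0.2],[0,0,0,0,0,0,0.2]]]';python3 -c "
from station import sense;print(sense()['ft_torque'])"
```

```text
t: 13.52
tcp_pos: [0.554, -0.0563, 0.1429]
tool_rot: [0.968, -0.251, 0.0, 0.0]
force: [-0.3, -0.0, -3.0]
finger_gap: 0.32
gripper_force: 70.6
t: 13.9
tcp_pos: [0.554, -0.0563, 0.1418]
tool_rot: [0.968, -0.251, -0.0, 0.0]
force: [-0.4, -0.0, -3.5]
finger_gap: 0.318
gripper_force: 70.7
[ 0.00125835  0.0674994  -0.01146956]
```

```bash
for i in 1; do python3 -m handwheel '[[[0,0,0,0,0,0.001,0.2],[0,0,0,0,0,0,0.2]]]'; done; python3 -m handwheel '[[[0,0,0,0,0,0.001,0.2],[0,0,0,0,0,0,0.2]]]'; python3 -c "
from station import sense;print(sense()['ft_torque'])"
```

```text
t: 14.15
tcp_pos: [0.5543, -0.0563, 0.1414]
tool_rot: [0.968, -0.251, 0.0, 0.0]
force: [-1.2, 1.8, 1.8]
finger_gap: 0.316
gripper_force: 71.2
t: 14.4
tcp_pos: [0.5544, -0.0562, 0.1413]
tool_rot: [0.968, -0.251, 0.001, 0.0]
force: [-2.0, 2.8, 7.6]
finger_gap: 0.313
gripper_force: 72.2
[-0.04122663  0.68446997 -0.08820043]
```

```bash
python3 -m handwheel '[[[0,0,0,0,0,-0.001,0.2],[0,0,0,0,0,0,0.2],[0,0,0,0,0,0,0.32],[0,0,0,0,0,0,0.33],[0,0,0,0,0,0,0.36],[0,0,0,0,0,0,0.42],[0,0,0,0,0,0,0.55],[0,0,0,0,0,0,0.55],[0,0,0,0,0,0,0.55]]]' 20; python3 -m handwheel '[[[0,0,0,0,0,-0.01,0.55],[0,0,0,0,0,-0.03,0.55],[0,0,0,0,0,-0.05,0.55],[0,0,0,0,0,-0.05,0.55],[0,0,0,0,0,0,0.55]]]'
python3 - <<'E'
from h import *
b=save('scene','scene5')[165:240,282:367];a=save('top','top5')
d=np.load('pics/scene4.npy')[165:240,282:367]
# vertical/lateral shift of end wall & stud areas vs scene4
for nm,(y0,y1,x0,x1) in dict(end=(36,54,20,56),post=(8,40,30,46),far=(38,50,14,26),single=(30,42,48,60)).items():
    t=cv2.cvtColor(b,cv2.COLOR_BGR2GRAY)[y0:y1,x0:x1].astype(np.float32);u=cv2.cvtColor(d,cv2.COLOR_BGR2GRAY)[y0:y1,x0:x1].astype(np.float32)
    print(nm,cv2.phaseCorrelate(u,t))
E
```

```text
t: 15.52
tcp_pos: [0.554, -0.0563, 0.1408]
tool_rot: [0.968, -0.251, -0.0, -0.0]
force: [-0.3, -0.2, -0.4]
finger_gap: 0.551
gripper_force: 0.0
t: 16.15
tcp_pos: [0.5569, -0.057, 0.2863]
tool_rot: [0.968, -0.251, 0.006, 0.0]
force: [0.4, -1.0, -0.7]
finger_gap: 0.55
gripper_force: 0.0
end ((0.4528352045054085, 0.8227033525385377), 0.6838586138630355)
post ((-0.6719148040967511, 1.5473533628944587), 0.8166999453678727)
far ((-0.4917259008079329, 0.6310680604253935), 1.2249436693059073)
single ((0.10293268303248482, 1.814452997882234), 0.679032624595695)
```

```bash
python3 -m handwheel '[[[0,0,-1.1,-0.015,0,0,0],[0,0,0,-0.03,0,0,0],[0,0,0,-0.03,0,0,0],[0,0,0,-0.03,0,0,0],[0,0,0,-0.012,0,0,0],[0,0,0,0,0,0,0],[0,0,0,0,0,0,0]]]' 40; python3 st.py 0.4513 -0.0017 0.08; python3 - <<'E'
from h import *
b=save('scene','scene6')[165:240,282:367];a=save('top','top6')[150:240,280:370]
cv2.imwrite('pics/c6.png',np.hstack([cv2.resize(b,(397,350),interpolation=3),cv2.resize(a,(350,350),interpolation=3)]))
E
```

```text
t: 17.12
tcp_pos: [0.4519, -0.0015, 0.2808]
tool_rot: [0.97, -0.242, 0.0, 0.0]
force: [-0.3, -1.2, -0.6]
finger_gap: -0.003
gripper_force: 0.0
t 17.125 tcp [ 0.4519 -0.0015  0.2808] yawY -118.03 z [ 0.001 -0.    -1.   ] F [-0.3 -1.2 -0.6] gap -0.003 gf 0.0 q6 1.81
tool shift [-0.0006  0.0004  0.2008]
```

View pics/c6.png

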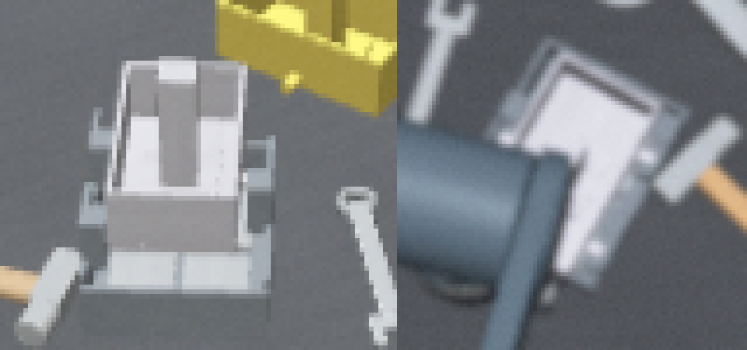

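The crop shows the tray let go and standing level on the shelves behind the hooks, with the lower tray unmoved. I'll lower the shut gripper behind its end and push.

```bash
python3 -m handwheel '[[[0,0,0,0,0,0.03,0],[0,0,0,0,0,0.05,0],[0,0,0,0,0,0.05,0],[0,0,0,0,0,0.04,0],[0,0,0,0,0,0.02,0],[0,0,0,0,0,0.01,0],[0,0,0,0,0,0,0],[0,0,0,0,0,0,0]]]'; python3 -m handwheel '[[[0,0,0,0.005,0,0,0],[0,0,0,0.005,0,0,0],[0,0,0,0.004,0,0,0],[0,0,0,0,0,0,0]]]'; python3 -m handwheel '[[[0,0,0,0.003,0,0,0],[0,0,0,0.003,0,0,0],[0,0,0,0,0,0,0]]]'
```

```text
t: 18.23
tcp_pos: [0.4517, -0.0013, 0.0815]
tool_rot: [0.97, -0.242, 0.001, 0.0]
force: [-0.1, 0.6, 0.9]
finger_gap: 0.0
gripper_force: 0.0
t: 18.73
tcp_pos: [0.4639, -0.0079, 0.081]
tool_rot: [0.97, -0.242, 0.0, 0.0]
force: [-0.3, 0.1, 0.6]
finger_gap: 0.0
gripper_force: 0.0
t: 19.1
tcp_pos: [0.4689, -0.0106, 0.0808]
tool_rot: [0.97, -0.242, 0.0, 0.0]
force: [-0.3, -0.0, 0.1]
finger_gap: -0.001
gripper_force: 0.0
```

```bash
python3 -m handwheel '[[[0,0,0,0.002,0,0,0],[0,0,0,0.002,0,0,0]]]'|grep -E 'tcp|force: \[';python3 -m handwheel '[[[0,0,0,0.002,0,0,0],[0,0,0,0.002,0,0,0]]]'|grep -E 'tcp|force: \[';python3 -m handwheel '[[[0,0,0,0.002,0,0,0],[0,0,0,0.002,0,0,0]]]'|grep -E 'tcp|force: \['
```

```text
tcp_pos: [0.4721, -0.0124, 0.0808]
force: [-0.6, 0.4, -0.0]
tcp_pos: [0.4757, -0.0143, 0.0808]
force: [-0.2, 0.3, -0.5]
tcp_pos: [0.4792, -0.0162, 0.0808]
force: [-0.7, -0.9, 0.6]
```

```bash
python3 -m handwheel '[[[0,0,0,0.002,0,0,0],[0,0,0,0.002,0,0,0]]]'|grep -E 'tcp|force: \[';python3 -m handwheel '[[[0,0,0,0.0015,0,0,0],[0,0,0,0.0015,0,0,0]]]'|grep -E 'tcp|force: \[';python3 -m handwheel '[[[0,0,0,0.0015,0,0,0],[0,0,0,0.0015,0,0,0]]]'|grep -E 'tcp|force: \['; python3 - <<'E'
from h import *
b=save('scene','scene7')
g=[cv2.cvtColor(np.load(f'pics/scene{k}.npy'),cv2.COLOR_BGR2GRAY)[195:223,300:342].astype(np.float32) for k in(6,7)]
print(cv2.phaseCorrelate(*g,cv2.createHanningWindow(g[0].shape[::-1],cv2.CV_32F)))
E
```

```text
tcp_pos: [0.4821, -0.0178, 0.0807]
force: [-1.7, 0.4, 0.4]
tcp_pos: [0.4852, -0.0194, 0.0807]
force: [-0.8, 0.1, 0.7]
tcp_pos: [0.488, -0.0208, 0.0808]
force: [-0.3, 0.3, 0.9]
((0.948619957158126, 1.281879216935808), 0.950190915884795)
```

```bash
for k in 1; do python3 -m handwheel '[[[0,0,0,0.0015,0,0,0],[0,0,0,0.0015,0,0,0]]]'|grep -E 'tcp|force: \[';python3 -m handwheel '[[[0,0,0,0.001,0,0,0],[0,0,0,0.001,0,0,0]]]'|grep -E 'tcp|force: \[';python3 -m handwheel '[[[0,0,0,0.001,0,0,0],[0,0,0,0.001,0,0,0]]]'|grep -E 'tcp|force: \['; done
```

```text
tcp_pos: [0.4897, -0.0219, 0.0807]
force: [-2.9, 0.3, 0.8]
tcp_pos: [0.4923, -0.0231, 0.0808]
force: [-3.0, 0.5, 1.9]
tcp_pos: [0.4954, -0.0245, 0.081]
force: [0.0, 0.8, 0.2]
```

```bash
python3 -m handwheel '[[[0,0,0,0.001,0,0,0],[0,0,0,0.001,0,0,0]]]'|grep -E 'tcp|force: \[';python3 -m handwheel '[[[0,0,0,0.001,0,0,0],[0,0,0,0.001,0,0,0]]]'|grep -E 'tcp|force: \['
```

```text
tcp_pos: [0.4967, -0.0253, 0.0809]
force: [-1.4, 0.0, -0.5]
tcp_pos: [0.4978, -0.0261, 0.0808]
force: [-0.3, -0.9, -0.8]
```

```bash
python3 -m handwheel '[[[0,0,0,0.001,0,0,0],[0,0,0,0.001,0,0,0]]]'|grep -E 'tcp|force: \[';python3 -m handwheel '[[[0,0,0,0.001,0,0,0],[0,0,0,0.001,0,0,0]]]'|grep -E 'tcp|force: \['; python3 - <<'E'
from h import *
b=save('scene','scene8')
g=[cv2.cvtColor(np.load(f'pics/scene{k}.npy'),cv2.COLOR_BGR2GRAY)[195:223,300:342].astype(np.float32) for k in(6,8)]
print(cv2.phaseCorrelate(*g))
gg=[cv2.cvtColor(np.load(f'pics/scene{k}.npy'),cv2.COLOR_BGR2GRAY).astype(int) for k in(2,6,7,8)]
# column through end wall: rim row / bottom row ; lower front rim row
for x in(312,324,328): print(x,[g[196:232,x].tolist() for g in gg[1:]])
E
```

```text
tcp_pos: [0.4994, -0.0269, 0.0808]
force: [-0.1, -0.4, -1.0]
tcp_pos: [0.5005, -0.0275, 0.0807]
force: [-2.3, 1.5, 1.2]
((0.4326690580230874, -0.09342562067627114), 0.7308140673460783)
312 [[230, 229, 227, 227, 228, 228, 229, 227, 227, 229, 205, 165, 149, 149, 150, 150, 151, 150, 151, 148, 149, 164, 159, 203, 212, 213, 213, 212, 212, 213, 193, 145, 111, 104, 104, 104], [230, 230, 229, 227, 227, 227, 229, 230, 229, 227, 228, 230, 194, 159, 153, 149, 152, 152, 152, 150, 148, 149, 146, 147, 161, 204, 213, 213, 213, 213, 193, 145, 110, 106, 104, 107], [230, 230, 230, 231, 230, 228, 226, 226, 227, 229, 229, 229, 228, 229, 229, 182, 152, 150, 148, 151, 151, 151, 151, 150, 150, 147, 147, 178, 207, 213, 194, 146, 112, 106, 103, 104]]
324 [[182, 180, 180, 179, 179, 176, 195, 201, 198, 221, 215, 170, 149, 150, 149, 150, 151, 149, 150, 149, 148, 147, 148, 188, 207, 210, 211, 212, 211, 212, 200, 159, 118, 105, 107, 106], [157, 147, 151, 147, 147, 148, 149, 172, 184, 185, 202, 222, 204, 166, 149, 148, 150, 149, 151, 149, 149, 148, 146, 146, 147, 201, 211, 212, 212, 212, 200, 159, 118, 106, 108, 108], [178, 177, 178, 178, 178, 156, 147, 153, 154, 155, 177, 181, 181, 219, 227, 189, 158, 149, 149, 151, 152, 150, 149, 149, 147, 145, 145, 163, 204, 213, 200, 160, 118, 106, 107, 105]]
328 [[224, 222, 224, 224, 224, 226, 227, 213, 220, 226, 210, 169, 150, 149, 149, 150, 151, 149, 150, 150, 148, 148, 147, 188, 209, 212, 212, 211, 213, 213, 199, 158, 117, 103, 107, 105], [225, 224, 223, 221, 223, 225, 226, 227, 226, 227, 227, 211, 209, 172, 149, 150, 148, 150, 149, 151, 149, 149, 149, 147, 148, 203, 211, 212, 213, 211, 200, 158, 117, 104, 105, 103], [225, 226, 225, 225, 224, 223, 223, 225, 227, 227, 227, 228, 227, 227, 227, 191, 156, 149, 148, 147, 150, 150, 149, 150, 146, 146, 147, 163, 204, 212, 200, 159, 117, 108, 105, 107]]
```

```bash
python3 -m handwheel '[[[0,0,0,0.001,0,0,0],[0,0,0,0,0,0,0]]]'|grep -E 'tcp|force: \[';python3 -m handwheel '[[[0,0,0,0.0008,0,0,0],[0,0,0,0,0,0,0]]]'|grep -E 'tcp|force: \['
```

```text
tcp_pos: [0.5008, -0.0277, 0.0806]
force: [-3.7, 3.5, 1.4]
tcp_pos: [0.5007, -0.0278, 0.0805]
force: [-5.6, 4.0, 2.0]
```

```bash
cat > chk.py <<'E'
from h import *
import sys
yaw=np.radians(-28);e=np.array([np.cos(yaw),np.sin(yaw)]);f=np.array([-e[1],e[0]]);c=np.array([.574,-.069])
b=save('scene',sys.argv[1]);g=cv2.cvtColor(b,cv2.COLOR_BGR2GRAY).astype(float)
def edge(x,y0,y1,lv,up):
    for y in range(y0,y1):
        p,q=g[y,x],g[y+1,x]
        if (p<lv<=q) if up else (p>=lv>q): return y+(lv-p)/(q-p)
for x in(310,314,324,328,331):
    r=edge(x,203,220,188,False);bt=edge(x,214,228,180,True);fr=edge(x,224,232,158,False)
    o=[]
    for v,z in((r,.121),(bt,.066),(fr,.048)):
        if v: p=ray('scene',(x,v),z)[:2]-c;o.append((round(v,2),round(p@e*1e3,1)))
        else:o.append(None)
    print(x,'rim',o[0],'bottom',o[1],'lower front rim(89)',o[2])
E
python3 chk.py scene9; python3 st.py
```

```text
310 rim (np.float64(210.88), np.float64(89.4)) bottom (np.float64(223.07), np.float64(88.3)) lower front rim(89) (np.float64(226.69), np.float64(86.6))
314 rim (np.float64(211.14), np.float64(90.3)) bottom (np.float64(223.16), np.float64(88.3)) lower front rim(89) (np.float64(226.73), np.float64(86.3))
324 rim (np.float64(211.11), np.float64(89.0)) bottom (np.float64(223.41), np.float64(88.3)) lower front rim(89) (np.float64(227.05), np.float64(86.7))
328 rim (np.float64(211.21), np.float64(89.1)) bottom (np.float64(223.41), np.float64(87.9)) lower front rim(89) (np.float64(227.0), np.float64(86.0))
331 rim (np.float64(211.36), np.float64(89.5)) bottom (np.float64(223.63), np.float64(88.6)) lower front rim(89) (np.float64(227.28), np.float64(87.0))
t 23.0 tcp [ 0.5007 -0.0278  0.0805] yawY -118.02 z [-0.004  0.002 -1.   ] F [-4.8  3.6  2.3] gap 0.0 gf 0.0 q6 1.78
```

The tray is home: its end sits about 1–2 mm beyond the lower rim (nominal +1), square and level, and the lower tray's rim hasn't moved. I'll back off, rise and check.

```bash
python3 -m handwheel '[[[0,0,0,-0.004,0,0,0],[0,0,0,-0.012,0,0,0],[0,0,0,-0.02,0,0,0],[0,0,0,-0.015,0,0,0],[0,0,0,0,0,-0.03,0],[0,0,0,0,0,-0.05,0],[0,0,0,0,0,-0.05,0],[0,0,0,0,0,-0.03,0],[0,0,0,0,0,0,0],[0,0,0,0,0,0,0]]]'; python3 chk.py scene10; python3 - <<'E'
from h import *
a,b=[np.load(f'pics/scene{k}.npy').astype(int) for k in(0,10)]
d=(np.abs(a-b).max(2)>40).astype(np.uint8);n,_,s,_=cv2.connectedComponentsWithStats(d)
print([q.tolist() for q in s[1:] if q[4]>8])
E
```

```text
t: 24.25
tcp_pos: [0.4569, -0.0045, 0.2401]
tool_rot: [0.97, -0.242, -0.001, 0.0]
force: [0.1, -0.0, 0.1]
finger_gap: 0.003
gripper_force: 0.0
310 rim (np.float64(210.87), np.float64(89.4)) bottom (np.float64(223.07), np.float64(88.3)) lower front rim(89) (np.float64(226.72), np.float64(86.7))
314 rim (np.float64(210.84), np.float64(88.8)) bottom (np.float64(223.14), np.float64(88.2)) lower front rim(89) (np.float64(226.73), np.float64(86.3))
324 rim (np.float64(211.12), np.float64(89.1)) bottom (np.float64(223.42), np.float64(88.4)) lower front rim(89) (np.float64(227.05), np.float64(86.7))
328 rim (np.float64(211.38), np.float64(89.9)) bottom (np.float64(223.43), np.float64(88.0)) lower front rim(89) (np.float64(227.03), np.float64(86.1))
331 rim (np.float64(211.38), np.float64(89.6)) bottom (np.float64(223.62), np.float64(88.5)) lower front rim(89) (np.float64(227.29), np.float64(87.1))
[[297, 0, 6, 8, 26], [302, 0, 19, 15, 221], [276, 0, 71, 64, 1597], [385, 0, 9, 14, 47], [412, 0, 11, 5, 11], [428, 5, 14, 8, 60], [427, 17, 18, 17, 176], [438, 35, 3, 7, 16], [323, 42, 4, 5, 10], [422, 42, 8, 6, 18], [409, 50, 37, 37, 634], [425, 50, 10, 2, 16], [275, 55, 15, 9, 81], [285, 63, 56, 30, 546], [257, 73, 27, 10, 71], [267, 80, 12, 7, 23], [248, 85, 10, 13, 76], [261, 84, 10, 7, 33], [291, 90, 41, 10, 85], [259, 97, 20, 10, 83], [303, 102, 36, 42, 732], [305, 181, 30, 41, 704], [317, 208, 8, 4, 24], [306, 223, 14, 3, 31], [321, 224, 12, 3, 34]]
```

The tray stayed put when the tool backed off. Only the arm and the upper tray differ from the first picture, so nothing else was disturbed. Handing in.

```bash
python3 -c "
from station import sign_off;print(sign_off())"
```

```text
the job is handed in; nothing more can be done
None
```

The upper tray was lifted clear, turned end for end, set on the lug shelves, released and pushed home under the hooks at about 7 N; the lower tray and the rest of the bench show no movement in the pictures, and the job was handed in at about 24 s.

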